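# Open the pouch sealer's counterweighted guard

## Task

Stop the pouch sealer by pressing the red button on its control box, then open its clear guard: push the orange rail up and back with your fingertips until the counterweights take over and the guard rests fully open by itself. Ease the guard over, do not grip or fling it, keep off the green button, leave the jar, bottle and white block where they stand, and finish clear of everything.

Things in the scene. Friction and masses are not known exactly. Their poses are not given: they have to be found in the camera images.
- sealer: Stainless bench pouch sealer, fixed, 300 mm wide (its y), housing x = -150 to +160 mm, 85 mm high; aluminium pouch shelf in front (x = -245 to -145 mm, 290 mm wide, top at 85 mm). Origin: under the middle of the housing, on the bench. x points to its back; its front faces the robot, turned up to 0.25 rad. Clear guard over the jaws on two side arms with round counterweights (395 mm over all).
- hinge_axis (a point): Middle of the guard's level hinge axis, which runs along the sealer's y, 130 mm above the bench and 30 mm behind the sealer's origin. Axes as the sealer's; it does not move with the guard. The closed guard's top is 285 mm above the bench; in its swing the rail reaches 330 mm.
- guard (a joint): Guard angle, rad: 0 closed (at the start), growing as the rail goes up and back, 1.48 fully open on its stop. Below about 0.7 it falls shut by itself, above that it falls open, slowed by a damper; pushing the rail takes 2 to 5 N. Visor: clear curved sheet 158 mm from the hinge axis, closed from 14 degrees below to 67 above level forward; pressing on it does not turn the guard.
- rail (a point): Orange round push rail across the guard's front, 18 mm in diameter, 330 mm long along its y, parallel to the hinge axis, 190 mm from it, 32 mm outside the visor, free space in front and below. Origin: middle of its centre line. Turns with the guard; closed it lies 28 degrees above level in front of the hinge, 219 mm above the bench, axes as the sealer's.
- control_box: Grey start/stop box with a yellow top, 150 x 80 x 50 mm, fixed on the bench to one side of the sealer (either side), its long x axis within 0.25 rad of the sealer's. Origin: middle of its underside.
- stop_top (a point): Middle of the top face of the round red stop button, 36 mm in diameter, facing straight up on the half of the control box nearer the robot. It is pressed straight down, against a spring.
- stop (a joint): Travel of the red stop button, m: 0 up, 0.006 fully pressed (about 5 N); springs back.
- start_top (a point): Middle of the top face of the round green start button, 28 mm in diameter, on the same box 74 mm behind the red one. Not to be pressed.
- start (a joint): Travel of the green start button, m: 0 up, 0.006 fully pressed.
- spares_tray: Low steel tray of white spare bars, 150 x 100 x 35 mm, fixed on the bench on the other side of the sealer from the control box. Origin: middle of its underside.
- jar: Loose white jar with a blue cap, 48 mm in diameter, 65 mm tall, standing on the pouch shelf in front of the guard. Origin: middle of its base.
- bottle: Loose clear bottle with an orange cap, 60 mm in diameter, 150 mm tall, standing on the bench beside the sealer. Origin: middle of its base.
- block: Loose white plastic block 70 x 35 x 40 mm lying on the bench beside the sealer. Origin: middle of its underside.
Not all that is in view belongs to the job. What is meant by the control_box is not blue, and is the smaller of those in its own colour. What is shaped like the jar but yellow is not meant.

How it is judged:
By the outcome, as a careful person would: the job done as asked, in the order asked, and still so for the second after the job is handed in, with the robot touching nothing.
It also fails if it takes over 53 s, if anything falls off the work surface, if the arm or the gripper's body presses on something with over 40 N, if the wrist force passes 120 N, or if a joint passes its speed limit or range.

## Robot

A 6-joint arm with a two-finger parallel gripper is mounted at the origin on the work surface. World frame = base frame: x ahead of the robot, y to its left, z up, the work surface at z = 0. Lengths are in m, angles in rad, forces in N, time in s.
With the tool pointing down it reaches from about 0.4 to 0.825 m from the base axis. Payload 7 kg.
Tool frame: the origin (TCP) lies at the very end of the fingers, on their centre line; the grasp point (between the pads) lies 19 mm behind it (ctrl.pinch_z is the distance from the TCP to the grasp point, in m); z points along the fingers, y is the line along which they close (so a half turn about z gives the same grasp; the last joint's range is limited). The gripper opens to 85 mm and grips with 20 to 120 N. Pads are 22 mm wide; open, the fingers measure 114 mm over their backs; the gripper's body (76 mm by 85 mm) begins 54 mm behind the grasp point. The pads swing forward as they close: fully open they stand 13 mm farther back than shut.
Start: joints at [-0.987, 0.359, 0.012, 0, -1.224, -0.288], TCP at [0.197, -0.646, 0.231] pointing down, gripper open.
Joint ranges: [-3.07, 3.07], [-1.43, 2.12], [-1.02, 1.25], [-3.03, 1.67], [-3.05, -0], [-3.03, 3.03]. Speed limits (rad/s): [2.39, 2.39, 3.01, 3.14, 3.14, 3.14].

## Interface

Orientations are given as a 3x3 rotation matrix whose columns are the frame's x, y, z axes.
In Python, from bench import ctrl gives the robot as it stands. Calls block until the motion is done:
- ctrl.reach(position, orientation): joint-space move of the TCP to a pose.
- ctrl.move_linear(position, velocity=0.15, attitude=None): straight line of the TCP; attitude=None keeps the orientation; velocity is the mean speed in m/s.
- ctrl.goto_joints(angles): joint-space move.
- ctrl.open_gripper() and ctrl.grab(grip_force=None): open the fingers fully, or close them until they stop; grip_force is the grip in N (None keeps the last).
- ctrl.pause(seconds).
- ctrl.solve_ik(position, orientation): joint angles nearest the present ones, or None.
- ctrl.read_state(): the state.
- ctrl.snapshot(name): name is "scene" or "top" or "wrist"; returns the picture (384x512x3 uint8, red, green, blue); there is no depth.
- ctrl.camera_model(name): a dict with "K" (3x3 intrinsics, pixels), "pose" (4x4, takes a point from camera to world coordinates). Camera axes: x right, y up, looking along -z (the intrinsics and any distortion apply to the point x, -y, -z); pixel columns grow to the right and rows downward; lengths in m; the calibration is good to about 2 mm. A picture is of the moment at which its call begins: read the wrist's pose just before it. camera_model takes no time and is no camera call; for the wrist camera it gives the pose at the moment of the call.
A pose or a line that the arm cannot do raises ctrl.PlanningError and nothing moves.
- ctrl.sign_off(): hands the job in; it is judged then, once.
Trained networks look in the newest picture that a camera, given by its name, has taken for a name from the list of things; names that differ only in an ending like _2 or _b are one class to them, and where a whole thing is asked for, a point or a joint stands for the part that bears it (a point fixed in the world has none). Each returns a list of dicts, best first, with "p" (0 to 1); they miss things now and then, are a little off and sometimes report something else, mostly with a low value. They report only what shows in the picture. A call takes as long as a camera call. They do not tell look-alikes from the thing itself.
- ctrl.spot_in(camera, query): "point" ([row, column] in pixels, amid what is visible of it).
The state is a dict: "clock": time; "q": joint angles; "dq": joint speeds; "tau": joint torques, N m; "position": TCP position; "orientation": TCP orientation; "force": force on the tool from outside, world axes, zero at the start; "ft_torque": the same for the moment, N m; "finger_gap": finger opening in m; "gripper_force": force on a finger pad.
Only numpy, scipy, OpenCV 4.12 (cv2) and the standard library are available. Lean on these libraries where they do the work, as an engineer would, in place of code of your own. Each camera call takes 0.05 s, during which the arm holds its last target. There are 200 camera calls.

## Working session

There is one attempt and no reset: what is moved stays moved. The work goes in short steps, each a Python script; the robot and the scene stay as the last script left them, time stands still between calls to the robot, and variables do not carry over. Pictures are saved under pics/ and viewed, at most 10 in all, crops included, and the job is handed in when it is done.

```bash
ls; mkdir -p pics; python3 - <<'E'
from bench import ctrl
import cv2,numpy as np
for c in("scene","top"):
    im=ctrl.snapshot(c); cv2.imwrite(f"pics/{c}0.png",cv2.resize(im[:,:,::-1],(796,597)))
    m=ctrl.camera_model(c);print(c,{k:np.round(v,3).tolist() if not isinstance(v,str) else v for k,v in m.items()})
    for q in("stop_top","start_top","control_box","rail","jar","bottle","block","spares_tray","sealer"):
        print(q,[(np.round(d["point"]).tolist(),round(d["p"],2)) for d in ctrl.spot_in(c,q)[:4]])
print(ctrl.read_state()["clock"])
E
```

```text
pics
scene {'K': [[436.158, 0.0, 249.333], [0.0, 436.158, 200.148], [0.0, 0.0, 1.0]], 'pose': [[-0.244, -0.675, 0.696, 1.683], [0.97, -0.161, 0.183, 0.458], [-0.012, 0.72, 0.694, 1.301], [0.0, 0.0, 0.0, 1.0]]}
stop_top [([196.0, 378.0], 0.61), ([222.0, 295.0], 0.57)]
start_top []
control_box [([234.0, 289.0], 0.92), ([209.0, 376.0], 0.6), ([252.0, 369.0], 0.57)]
rail [([190.0, 220.0], 0.85), ([202.0, 154.0], 0.35)]
jar []
bottle [([226.0, 140.0], 0.7)]
block [([265.0, 273.0], 0.77)]
spares_tray [([202.0, 153.0], 0.97)]
sealer [([220.0, 211.0], 0.86)]
top {'K': [[497.0, 0.0, 252.92], [0.0, 497.0, 191.358], [0.0, 0.0, 1.0]], 'pose': [[-0.015, 0.994, -0.105, 0.404], [-1.0, -0.017, -0.019, 0.132], [-0.02, 0.104, 0.994, 1.655], [0.0, 0.0, 0.0, 1.0]]}
stop_top [([208.0, 100.0], 0.74), ([211.0, 198.0], 0.55), ([280.0, 98.0], 0.48)]
start_top [([186.0, 204.0], 0.6), ([180.0, 106.0], 0.46), ([256.0, 107.0], 0.39)]
control_box [([206.0, 204.0], 0.94), ([268.0, 102.0], 0.77)]
rail [([197.0, 296.0], 0.76)]
jar [([241.0, 317.0], 0.74), ([261.0, 360.0], 0.63)]
bottle [([162.0, 377.0], 0.82)]
block [([241.0, 318.0], 0.58), ([149.0, 217.0], 0.5), ([187.0, 203.0], 0.32)]
spares_tray [([215.0, 384.0], 0.88)]
sealer [([184.0, 296.0], 0.85)]
1.0
```

View pics/top0.png

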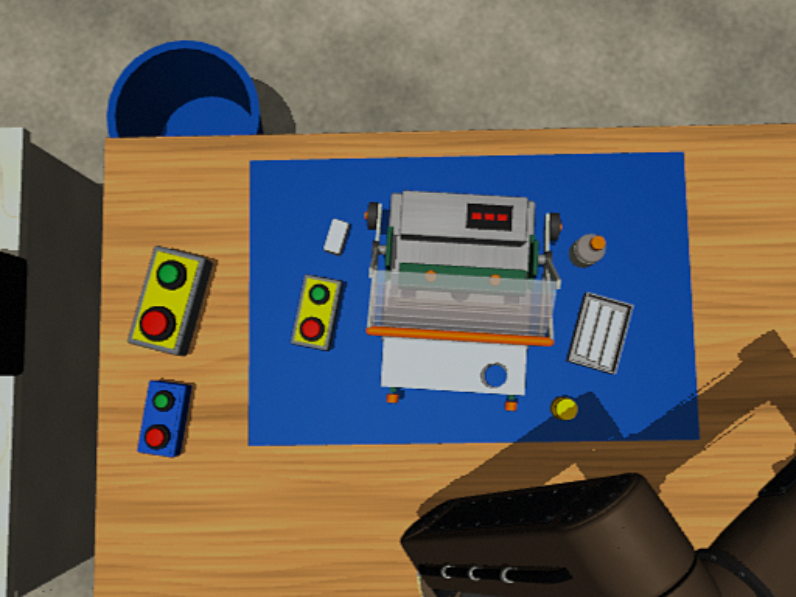

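View pics/scene0.png

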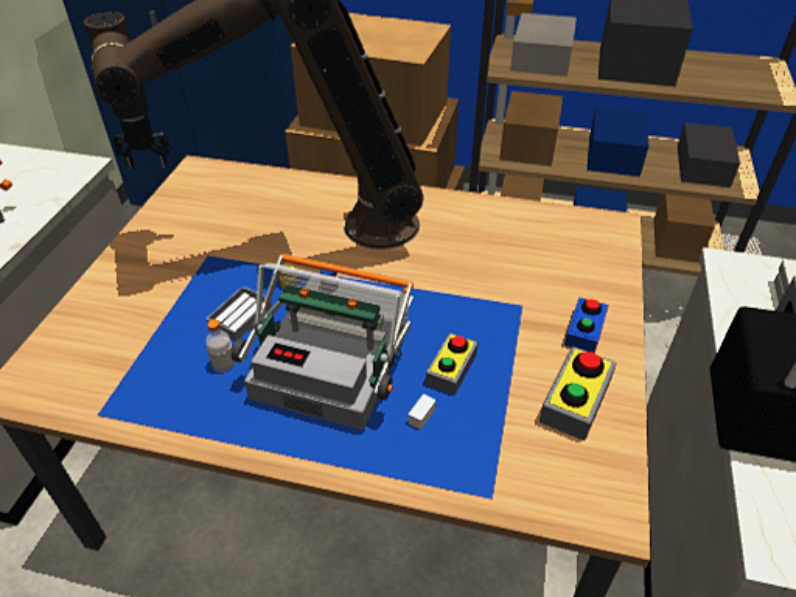

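The top view (enlarged) shows three start/stop boxes: large yellow at (170,300), small yellow at (318,312) and blue at (165,418). The small yellow one fits, because it is not blue, it is the smaller of the two yellow ones and it stands beside the sealer. Its red button is at (312,328). The rail runs from (367,331) to (553,341). The blue-capped jar is on the shelf at (495,375), and the yellow look-alike is at (565,408).

```bash
cat > h.py <<'E'
from bench import ctrl
import cv2,numpy as np
def ray(c,rc,m=None):
    m=m or ctrl.camera_model(c);K=m["K"];P=np.array(m["pose"])
    uv=np.array([[[rc[1],rc[0]]]],float)
    d=m.get("distortion",m.get("dist"))
    x,y=cv2.undistortPoints(uv,np.array(K),None if d is None else np.array(d))[0,0]
    return P[:3,3],P[:3,:3]@np.array([x,-y,-1])
def at_z(c,rc,z,m=None):
    o,d=ray(c,rc,m);return o+d*(z-o[2])/d[2]
def tri(a,b):
    (o1,d1),(o2,d2)=a,b
    s=np.linalg.lstsq(np.c_[d1,-d2],o2-o1,rcond=None)[0]
    p,q=o1+s[0]*d1,o2+s[1]*d2
    return (p+q)/2,np.linalg.norm(p-q)
def mask(im,h0,h1,box,s0=150,v0=70):
    h=cv2.cvtColor(im,cv2.COLOR_RGB2HSV);H=h[...,0].astype(int)
    m=((H>=h0)&(H<=h1) if h0<h1 else (H>=h0)|(H<=h1))&(h[...,1]>s0)&(h[...,2]>v0)
    o=np.zeros_like(m);r0,r1,c0,c1=box;o[r0:r1,c0:c1]=m[r0:r1,c0:c1]
    n,l,st,ce=cv2.connectedComponentsWithStats(o.astype(np.uint8))
    k=1+np.argmax(st[1:,4]);return l==k,ce[k][::-1]
E
python3 - <<'E'
from h import *
print(ctrl.camera_model("top").keys())
T=ctrl.snapshot("top");S=ctrl.snapshot("scene")
cv2.imwrite("pics/crop.png",cv2.resize(T[150:310,70:240,::-1],None,fx=3.5,fy=3.5))
_,rt=mask(T,172,5,(195,230,185,215));_,rs=mask(S,172,5,(205,235,280,310))
_,gt=mask(T,45,80,(175,200,190,220));_,gs=mask(S,45,80,(222,245,275,300))
for n,a,b in(("red",rt,rs),("green",gt,gs)): print(n,a,b,tri(ray("top",a),ray("scene",b)), at_z("top",a,.065))
mt,ct=mask(T,6,16,(200,230,225,370));ms,cs=mask(S,6,16,(160,190,172,270))
for n,m,c,col in(("t",mt,ct,None),("s",ms,cs,None)):
    rr,cc=np.nonzero(m);lo=cc<cc.min()+4;hi=cc>cc.max()-4
    print(n,m.sum(),c,(rr[lo].mean(),cc.min()),(rr[hi].mean(),cc.max()))
    cam="top" if n=="t" else "scene"
    e=[at_z(cam,p,.219) for p in((rr[lo].mean(),cc.min()),(rr[hi].mean(),cc.max()+1))]
    print(e,np.linalg.norm(e[0]-e[1]),(e[0]+e[1])/2)
print(tri(ray("top",ct),ray("scene",cs)))
print("jar",at_z("top",(375/1.5547,495/1.5547),.15),"jar2",at_z("top",(408/1.5547,565/1.5547),.065))
E
```

```text
dict_keys(['K', 'pose'])
red [211.         199.60576923] [219.26923077 294.38461538] (array([0.51134126, 0.33094964, 0.06950062]), np.float64(0.004118749451714339)) [0.51120474 0.33354565 0.065     ]
green [188.56140351 204.1754386 ] [232.0625  287.09375] (array([0.58343626, 0.31579263, 0.06951921]), np.float64(0.004428952587575081)) [0.58346621 0.31849474 0.065     ]
t 520 [215.73461538 296.06538462] (np.float64(212.14285714285714), np.int64(236)) (np.float64(219.23076923076923), np.int64(355))
[array([0.49582419, 0.20837464, 0.219     ]), array([ 0.46978907, -0.13696312,  0.219     ])] 0.3463177730600906 [0.48280663 0.03570576 0.219     ]
s 438 [173.42009132 220.53196347] (np.float64(164.71428571428572), np.int64(180)) (np.float64(181.66666666666666), np.int64(265))
[array([ 0.46804179, -0.14053709,  0.219     ]), array([0.48786351, 0.20844671, 0.219     ])] 0.349546260158045 [0.47795265 0.03395481 0.219     ]
(array([0.48324514, 0.0325612 , 0.22086326]), np.float64(0.005255398655642162))
jar [ 0.40872129 -0.03483833  0.15      ] jar2 [ 0.34018175 -0.18408831  0.065     ]
```

View pics/crop.png

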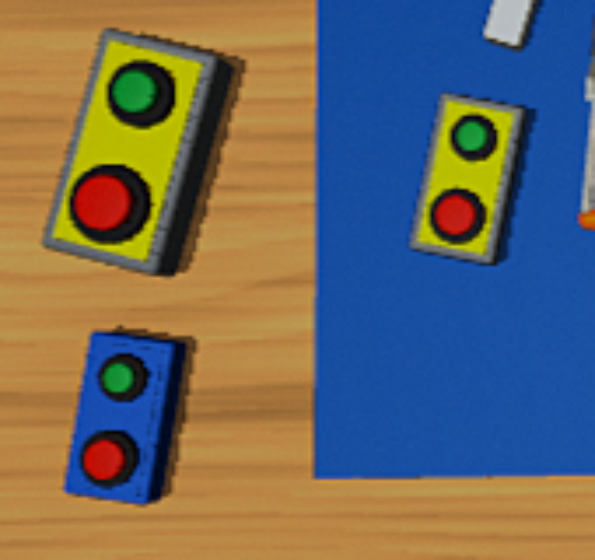

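The crop confirms the small yellow box, with red at (457,215) and green at (473,137). The measured spacing between the buttons is 74 mm, as given. Next I'll check inverse kinematics for the press and the rail arc.

```bash
cat >> h.py <<'E'
yaw=-0.067
X=np.array([np.cos(yaw),np.sin(yaw),0]);Y=np.array([-np.sin(yaw),np.cos(yaw),0]);Z=np.array([0,0,1.])
rail=np.array([.481,.035,.219]); hinge=rail+.1678*X; hinge[2]=.130
def pose(phi,a,gap=0.,e=.010,lat=.06,sgn=1,half=.011,R=.19):
    "tool pitched down by a, its flat below/in front of the rail at angle phi"
    C=hinge+lat*Y+R*(-np.cos(phi)*X+np.sin(phi)*Z)
    d=np.cos(a)*X-np.sin(a)*Z; n=np.sin(a)*X+np.cos(a)*Z
    O=np.c_[sgn*n,np.cross(d,sgn*n),d]
    return C-n*(.009+half+gap)+d*e,O
def down(yw,sgn=1):
    x=sgn*np.array([np.cos(yw),np.sin(yw),0]);return np.c_[x,np.cross(-Z,x),-Z]
E
python3 - <<'E'
from h import *
s=ctrl.read_state();print(s["orientation"].round(2) if hasattr(s["orientation"],"round") else s["orientation"],s["finger_gap"],s["clock"])
red=np.array([.511,.332,.069])
f=lambda q:None if q is None else np.round(q,2).tolist()
for sg in(1,-1):
    for z in(.07,.15,.42): print("press",sg,z,f(ctrl.solve_ik([*red[:2],z],down(-.2,sg))))
    for deg,a in((28,28),(28,45),(28,60),(50,60),(68,70),(77,80),(90,80),(100,85)):
        p,O=pose(np.radians(deg),np.radians(a),sgn=sg);print(sg,deg,a,p.round(3),f(ctrl.solve_ik(p,O)))
print(f(ctrl.solve_ik([.197,-.646,.42],s["orientation"])))
E
```

```text
[[-0.96 -0.29 -0.  ]
 [-0.29  0.96 -0.  ]
 [ 0.   -0.   -1.  ]] 0.08568673771406471 1.1
press 1 0.07 [0.9, 0.4, -0.33, 0.0, -0.84, 0.47]
press 1 0.15 [0.9, 0.32, -0.25, 0.0, -1.01, 0.47]
press 1 0.42 [0.9, 0.19, 0.2, 0.0, -1.58, 0.47]
1 28 28 [0.484 0.095 0.197] None
1 28 45 [0.478 0.095 0.198] None
1 28 60 [0.473 0.096 0.201] None
1 50 60 [0.518 0.093 0.257] [0.74, -0.19, -0.9, 0.7, -0.6, 0.23]
1 68 70 [0.566 0.089 0.29 ] [0.64, -0.05, -0.52, 0.3, -0.85, 0.7]
1 77 80 [0.592 0.088 0.302] [0.54, 0.09, -0.24, 0.11, -1.1, 0.92]
1 90 80 [0.635 0.085 0.307] [0.49, 0.16, -0.14, 0.1, -1.12, 0.97]
1 100 85 [0.666 0.083 0.305] [0.44, 0.27, 0.03, 0.04, -1.25, 1.05]
press -1 0.07 [0.9, 0.4, -0.33, 0.0, -0.84, -2.67]
press -1 0.15 [0.9, 0.32, -0.25, 0.0, -1.01, -2.67]
press -1 0.42 [0.9, 0.19, 0.2, 0.0, -1.58, -2.67]
-1 28 28 [0.484 0.095 0.197] None
-1 28 45 [0.478 0.095 0.198] None
-1 28 60 [0.473 0.096 0.201] None
-1 50 60 [0.518 0.093 0.257] [0.74, -0.19, -0.9, 0.7, -0.6, -2.91]
-1 68 70 [0.566 0.089 0.29 ] [0.64, -0.05, -0.52, 0.3, -0.85, -2.45]
-1 77 80 [0.592 0.088 0.302] [0.54, 0.09, -0.24, 0.11, -1.1, -2.22]
-1 90 80 [0.635 0.085 0.307] [0.49, 0.16, -0.14, 0.1, -1.12, -2.17]
-1 100 85 [0.666 0.083 0.305] [0.44, 0.27, 0.03, 0.04, -1.25, -2.09]
[-0.99, 0.31, 0.36, 0.0, -1.62, -0.29]
```

```bash
cat > /tmp/e.py <<'E'
E
python3 - <<'E'
s=open('h.py').read()
s=s.replace("R=.19):","R=.19,psi=0.):").replace("d=np.cos(a)*X-np.sin(a)*Z; n=np.sin(a)*X+np.cos(a)*Z","W=np.cos(psi)*X+np.sin(psi)*Y; d=np.cos(a)*W-np.sin(a)*Z; n=np.sin(a)*W+np.cos(a)*Z")
open('h.py','w').write(s)
E
python3 - <<'E'
from h import *
for lat in(-.1,-.05,0,.05,.1,.14):
  for psi in(-.6,-.3,0,.3,.6):
    r=[]
    for deg in (28,40):
      r.append([a for a in range(30,95,5) if any(ctrl.solve_ik(*pose(np.radians(deg),np.radians(a),lat=lat,psi=psi,sgn=sg)) is not None for sg in(1,))])
    print(lat,psi,r)
E
```

```text
-0.1 -0.6 [[65, 70, 75, 80, 85, 90], [60, 65, 70, 75, 80, 85, 90]]
-0.1 -0.3 [[30, 65, 70, 75, 80, 85, 90], [60, 65, 70, 75, 80, 85, 90]]
-0.1 0 [[65, 70, 75, 80, 85, 90], [60, 65, 70, 75, 80, 85, 90]]
-0.1 0.3 [[30, 55, 60, 65, 70, 75, 80, 85, 90], [35, 50, 55, 60, 65, 70, 75, 80, 85, 90]]
-0.1 0.6 [[30, 35, 45, 50, 55, 60, 65, 70, 75, 80, 85, 90], [30, 35, 45, 50, 55, 60, 65, 70, 75, 80, 85, 90]]
-0.05 -0.6 [[65, 70, 75, 80, 85, 90], [55, 60, 65, 70, 75, 80, 85, 90]]
-0.05 -0.3 [[35, 65, 70, 75, 80, 85, 90], [30, 60, 65, 70, 75, 80, 85, 90]]
-0.05 0 [[65, 70, 75, 80, 85, 90], [60, 65, 70, 75, 80, 85, 90]]
-0.05 0.3 [[30, 60, 65, 70, 75, 80, 85, 90], [55, 60, 65, 70, 75, 80, 85, 90]]
-0.05 0.6 [[30, 35, 45, 50, 55, 60, 65, 70, 75, 80, 85, 90], [30, 40, 45, 50, 55, 60, 65, 70, 75, 80, 85, 90]]
0 -0.6 [[60, 65, 70, 75, 80, 85, 90], [55, 60, 65, 70, 75, 80, 85, 90]]
0 -0.3 [[65, 70, 75, 80, 85, 90], [60, 65, 70, 75, 80, 85, 90]]
0 0 [[30, 65, 70, 75, 80, 85, 90], [60, 65, 70, 75, 80, 85, 90]]
0 0.3 [[30, 65, 70, 75, 80, 85, 90], [60, 65, 70, 75, 80, 85, 90]]
0 0.6 [[30, 40, 45, 50, 55,
[... 560 characters left out ...]
0.1 -0.3 [[60, 65, 70, 75, 80, 85, 90], [55, 60, 65, 70, 75, 80, 85, 90]]
0.1 0 [[35, 65, 70, 75, 80, 85, 90], [30, 60, 65, 70, 75, 80, 85, 90]]
0.1 0.3 [[30, 65, 70, 75, 80, 85, 90], [60, 65, 70, 75, 80, 85, 90]]
0.1 0.6 [[30, 35, 60, 65, 70, 75, 80, 85, 90], [55, 60, 65, 70, 75, 80, 85, 90]]
0.14 -0.6 [[40, 45, 50, 55, 60, 65, 70, 75, 80, 85, 90], [30, 35, 40, 45, 50, 55, 60, 65, 70, 75, 80, 85, 90]]
0.14 -0.3 [[60, 65, 70, 75, 80, 85, 90], [50, 55, 60, 65, 70, 75, 80, 85, 90]]
0.14 0 [[65, 70, 75, 80, 85, 90], [60, 65, 70, 75, 80, 85, 90]]
0.14 0.3 [[30, 65, 70, 75, 80, 85, 90], [60, 65, 70, 75, 80, 85, 90]]
0.14 0.6 [[30, 60, 65, 70, 75, 80, 85, 90], [30, 55, 60, 65, 70, 75, 80, 85, 90]]
```

```bash
python3 - <<'E'
from h import *
s=ctrl.read_state()
ctrl.grab(20)
ctrl.move_linear([.197,-.646,.42],velocity=.25)
O=down(-.2,-1)
O=min((down(-.2,1),down(-.2,-1)),key=lambda o:abs(ctrl.solve_ik([.511,.332,.42],o)[5]))
ctrl.reach([.511,.332,.42],O)
ctrl.move_linear([.511,.332,.12],velocity=.2)
ctrl.pause(.1)
m=ctrl.camera_model("wrist");w=ctrl.snapshot("wrist")
cv2.imwrite("pics/w1.png",w[:,:,::-1])
s=ctrl.read_state();print(s["clock"],np.round(s["position"],4),np.round(s["force"],2),s["finger_gap"])
_,c=mask(w,172,5,(0,384,0,512));print(c,at_z("wrist",c,.0695,m))
E
```

```text
8.15 [0.5113 0.3323 0.1209] [-0.06 -0.8   0.12] -7.521906479166039e-05
[211.58368644 259.75794492] [0.51481745 0.33122617 0.0695    ]
```

View pics/w1.png

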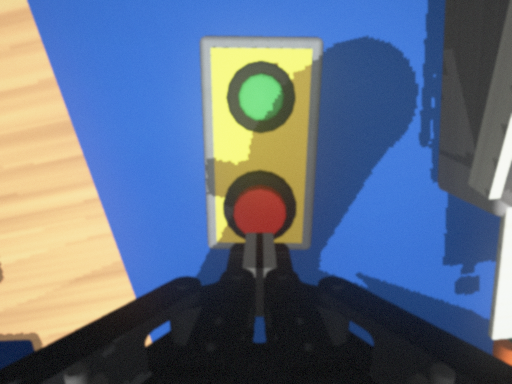

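The wrist view shows the red button at (212,260) with the fingertips just in front of it and the green button well clear at (97,262). The measured position agrees with the first one to 4 mm, so I'll press now.

```bash
python3 - <<'E'
from h import *
p=np.array([.513,.332,.078]);ctrl.move_linear(p,velocity=.08)
f0=np.array(ctrl.read_state()["force"]);L=[]
while p[2]>.050:
    p[2]-=.0015;ctrl.move_linear(p,velocity=.03)
    s=ctrl.read_state();f=s["force"][2]-f0[2];L.append((round(s["position"][2],4),round(f,1)))
    if f>10: break
print(L)
ctrl.pause(.3);print(ctrl.read_state()["force"][2]-f0[2])
ctrl.move_linear([.513,.332,.12],velocity=.15)
print(ctrl.read_state()["clock"])
E
```

```text
[(np.float64(0.0769), np.float64(-0.5)), (np.float64(0.075), np.float64(1.3)), (np.float64(0.0734), np.float64(-0.7)), (np.float64(0.0721), np.float64(2.8)), (np.float64(0.0706), np.float64(2.9)), (np.float64(0.0691), np.float64(3.6)), (np.float64(0.0676), np.float64(4.5)), (np.float64(0.0662), np.float64(5.7)), (np.float64(0.0659), np.float64(15.5))]
14.637075265855843
11.8917
```

```bash
python3 - <<'E'
from h import *
kw=dict(lat=.09,psi=-.3,e=.014,sgn=1)
ctrl.move_linear([.42,.32,.28],velocity=.25)
p,O=pose(np.radians(28),np.radians(65),gap=.05,**kw)
q=ctrl.solve_ik(p,O);q2=ctrl.solve_ik(*pose(np.radians(28),np.radians(65),gap=.05,**{**kw,"sgn":-1}))
print(p,np.round(q,2),np.round(q2,2),np.round(ctrl.read_state()["q"],2))
ctrl.reach(p,O);ctrl.pause(.1)
m=ctrl.camera_model("wrist");w=ctrl.snapshot("wrist");cv2.imwrite("pics/w2.png",w[:,:,::-1])
s=ctrl.read_state();print(s["clock"],np.round(s["position"],4),np.round(s["force"],2))
mk,c=mask(w,4,18,(0,384,0,512));print(mk.sum(),c,at_z("wrist",c,.219,m))
rr,cc=np.nonzero(mk)
P=np.array([at_z("wrist",(rr[cc==k].mean(),k),.219,m)[:2] for k in range(cc.min()+5,cc.max()-5,20)])
# distance of rail line in front of nominal
print([(k[:].round(3).tolist(), round(float((np.r_[k,0]-rail)@X),4)) for k in P])
E
```

```text
[0.43337117 0.14543629 0.17692801] [ 1.06 -0.12 -1.    0.67 -0.74 -0.37] [ 1.06 -0.12 -1.    0.67 -0.74  2.78] [ 1.02  0.09 -0.23 -0.   -1.25  0.35]
13.7583 [0.4343 0.1468 0.1775] [ 1.12 -0.31  0.68]
20859 [ 94.38108251 278.78843665] [0.49228872 0.11595464 0.219     ]
[([0.502, 0.211], 0.009), ([0.5, 0.203], 0.0077), ([0.499, 0.195], 0.0069), ([0.498, 0.187], 0.0068), ([0.497, 0.179], 0.0066), ([0.497, 0.171], 0.0067), ([0.496, 0.163], 0.0063), ([0.495, 0.154], 0.0064), ([0.495, 0.146], 0.0062), ([0.494, 0.138], 0.0061), ([0.493, 0.129], 0.0061), ([0.493, 0.121], 0.0058), ([0.492, 0.112], 0.0058), ([0.491, 0.104], 0.0055), ([0.491, 0.095], 0.0055), ([0.49, 0.087], 0.0054), ([0.489, 0.078], 0.0052), ([0.489, 0.069], 0.0053), ([0.488, 0.061], 0.0049), ([0.487, 0.052], 0.0049), ([0.486, 0.043], 0.0048), ([0.486, 0.034], 0.0046), ([0.485, 0.025], 0.0044)]
```

View pics/w2.png

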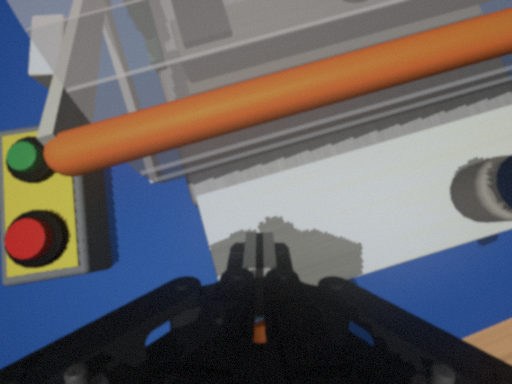

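The wrist view shows the rail from (65,155) to (512,30). It sits about 5 mm farther back than first measured, the fingers are below and in front of it, and the jar is away at (490,190). I'll refine the rail position and push in small steps while watching the force.

```bash
sed -i 's/^yaw=.*/yaw=-0.076/; s/^rail=np.array(\[.481,.035,.219\])/rail=np.array([.485,.037,.219])/' h.py
python3 - <<'E'
from h import *
kw=dict(lat=.09,psi=-.3,e=.014,sgn=1)
A=lambda ph:np.radians(np.interp(ph,[28,80],[65,85]))
f0=np.array(ctrl.read_state()["force"])
def go(ph,gap,v):
    p,O=pose(np.radians(ph),A(ph),gap=gap,**kw);ctrl.move_linear(p,velocity=v,attitude=O)
    s=ctrl.read_state();f=np.array(s["force"])-f0;print(ph,round(s["clock"],1),np.round(f,1),round(np.linalg.norm(s["position"]-p),4));return np.linalg.norm(f)
go(28,.012,.06);go(28,0,.03)
for ph in(32,37,42):
    if go(ph,0,.05)>20: print("high");break
w=ctrl.snapshot("wrist");cv2.imwrite("pics/w3.png",w[:,:,::-1])
S=ctrl.snapshot("scene");cv2.imwrite("pics/s3.png",cv2.resize(S[60:260,100:340,::-1],None,fx=3,fy=3))
E
```

```text
28 14.6 [-0.7  0.5 -1.4] 0.0004
28 15.2 [-2.4  0.9 -1.6] 0.0001
32 15.6 [-3.1  1.2 -1.1] 0.0001
37 16.1 [-2.9  0.6 -1.9] 0.0004
42 16.5 [-1.9  0.5 -0.5] 0.0004
```

View pics/s3.png

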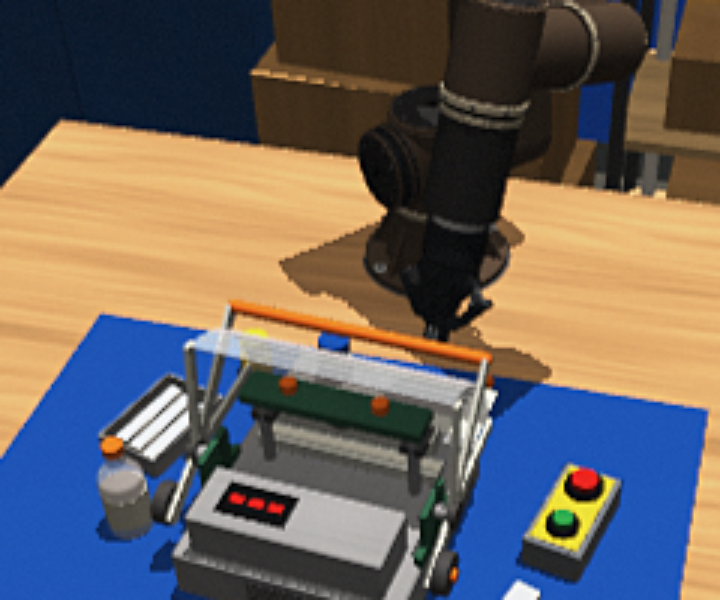

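The rail has lifted, now running from (230,305) to (490,357) in the crop, with the fingertips behind it at (440,335) and forces of about 3 N. I'll carry on past the balance point.

```bash
python3 - <<'E'
from h import *
kw=dict(lat=.09,psi=-.3,e=.014,sgn=1)
A=lambda ph:np.radians(np.interp(ph,[28,80],[65,85]))
def go(ph,gap,v):
    p,O=pose(np.radians(ph),A(ph),gap=gap,**kw);ctrl.move_linear(p,velocity=v,attitude=O)
    s=ctrl.read_state();f=np.array(s["force"]);print(ph,round(s["clock"],1),np.round(f,1),np.round(s["q"],2)[2]);return np.linalg.norm(f)
for ph in range(47,86,4):
    if go(ph,0,.05)>20: print("high");break
ctrl.pause(1.5)
T=ctrl.snapshot("top");S=ctrl.snapshot("scene");print(ctrl.read_state()["force"].round(1))
cv2.imwrite("pics/s4.png",np.vstack([cv2.resize(S[90:290,80:340,::-1],(390,300)),cv2.resize(T[90:290,180:440,::-1],(390,300))]))
E
```

```text
47 17.1 [-1.   0.8  0.7] -0.61
51 17.5 [-0.3  1.3 -0.9] -0.54
55 17.9 [-0.6  0.1  0.2] -0.48
59 18.4 [ 0.3 -0.4 -0.9] -0.42
63 18.8 [-0.1 -0.6 -0. ] -0.36
67 19.2 [-0.7  0.5  0.9] -0.29
71 19.6 [ 0.1 -0.2 -0.8] -0.23
75 20.0 [-0.1 -0.2 -0.7] -0.17
79 20.4 [-0.4 -0.9  0.2] -0.11
83 20.8 [-0.2  0.2 -0.6] -0.07
[0.3 0.4 0.4]
```

View pics/s4.png

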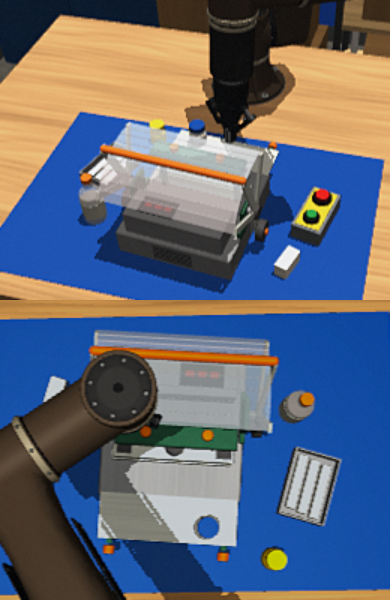

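The guard has gone over, with the rail now at the back at (185,355) in the lower half, and the jar, bottle and block are standing. I'll retreat and verify the angle.

```bash
python3 - <<'E'
from h import *
s=ctrl.read_state();p=np.array(s["position"])
ctrl.move_linear(p-.06*X+[0,0,.05],velocity=.12)
ctrl.move_linear([.40,.25,.42],velocity=.25)
ctrl.pause(.3)
T=ctrl.snapshot("top");S=ctrl.snapshot("scene")
cv2.imwrite("pics/s5.png",np.vstack([cv2.resize(S[90:290,80:340,::-1],(390,300)),cv2.resize(T[90:290,180:440,::-1],(390,300))]))
e=hinge+.19*(-np.cos(np.radians(112.8))*X+np.sin(np.radians(112.8))*Z)
ms,cs=mask(S,6,16,(180,215,140,250));print("expected",e.round(3),"scene",cs,at_z("scene",cs,.305).round(3))
s=ctrl.read_state();print(s["clock"],np.round(s["force"],1))
E
```

```text
expected [0.726 0.019 0.305] scene [199.56179775 195.91910112] [0.723 0.023 0.305]
24.6167 [-0.3  0.4  0.3]
```

View pics/s5.png

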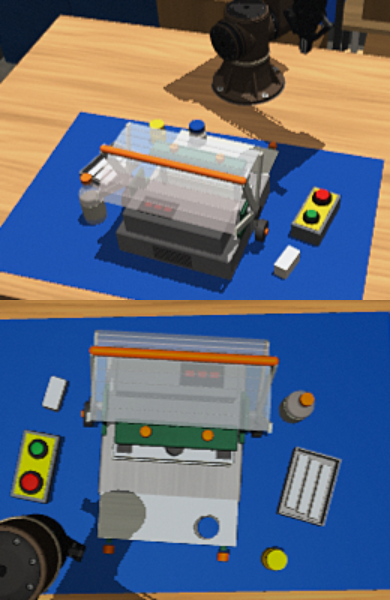

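The guard is at rest fully open: the rail is within 5 mm of where it should be at 1.48 rad. The jar, bottle and block have not moved, and the arm is clear.

```bash
python3 -c "
from bench import ctrl
print(ctrl.sign_off())"
```

```text
the job is handed in; nothing more can be done
None
```

I pressed the red stop button fully, then eased the guard over until it rested fully open by itself; the green button, jar, bottle and block were left alone, and I handed the job in at about 25 s with the arm clear.

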